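# Test the jar mill's stop button and rearm it

### The job

Before grinding pigment, test the stop button on top of the bench jar mill: press the three-lobed mushroom head fully in until it latches, then release it by pushing one of its lobes clockwise (seen from above) with a fingertip, without gripping the head, until it springs back out. Then rearm the mill by pressing the small round push button on the same panel all the way in and letting it come back. Leave the speed knob as it is set, and leave the jars and the awl where they are.

Things in the scene. Friction and masses are not known exactly. Their poses are not given: they have to be found in the camera images.
- mill: Bench jar mill, fixed. Origin on the table under the centre of its drive housing (250 x 160 mm in x, y; 120 mm tall). The housing's flat top is the control panel: mushroom stop at x = -50, y = 0 mm of this frame, push button at x = 65, y = 40, speed knob at x = 65, y = -40 (44 mm tall). Rollers with the lying mill jar (its top 183 mm above the table) run 295 mm out on the housing's -y side. z up.
- stop_head: Domed hub of the mushroom head, 44 mm in diameter, with three equal finger lobes 120 degrees apart (tips 36 mm from the axis), on an upright stem. Origin on the turning axis at the head's underside: 142 mm above the table when out, 132 when latched in. Crown 22 mm above the origin, lobes from 2 to 16 mm above it. z up, lobe a towards +y. The panel round it is flat but for a 9 mm high collar.
- lobe_a: First lobe of the head, a round-ended block 13 to 36 mm out from the axis, 20 wide, 14 tall. Origin 24 mm from the axis, 9 above the head's underside, midway in width. x outwards, z up, y to its counter-clockwise side seen from above. To turn the head clockwise, a fingertip on the lobe's +y side, clear of the hub but reaching in to 23 to 29 mm from the axis, pushes towards -y and follows it.
- lobe_b: Second lobe, just like lobe_a, 120 degrees counter-clockwise from it (seen from above). Any one of the three may be pushed.
- lobe_c: Third lobe, just like lobe_a, 240 degrees counter-clockwise from it.
- stop_press (a joint): How far the mushroom is pressed in, m: 0 out, 0.010 fully in. It resists with about 9 N, snaps over at 0.006 and then stays latched in. Turning the head lifts it by a cam (it cannot be deeper than 0.010 - 0.0075 x stop_turn), so at 0.6 to 0.75 rad it snaps out again.
- stop_turn (a joint): Turn of the mushroom head, rad, growing clockwise seen from above: 0 at rest, 1.0 end stop. The latch lets go by 0.75; turn to about 0.85 to be sure. While latched it needs up to 0.12 N m (about 4 N on a lobe); a spring turns it back to 0 when let go.
- reset_button (a joint): Travel of the small round push button, m: 0 = out, 0.006 = fully in (5 N). A spring brings it back.
- reset_button_top (a point): Centre of the flat top face of the small round push button (cap 28 mm in diameter in a bezel of 44 mm), 138 mm above the table when out; it moves straight down when pressed.
- speed_pointer (a point): White pointer mark on top of the speed knob's bar grip, 15 mm from the knob's axis. The knob turns easily; leave it where it points.
- mill_jar: Loose white ceramic mill jar, 96 mm in diameter and 150 mm long, lying on the two rollers, 0.9 kg. Origin at its centre, 135 mm above the table; y along its axis.
- paint_jar: Loose lidded glass jar, 64 mm in diameter, 85 mm tall, standing on the table on the mill's +y side. Origin at the centre of its underside.
- pigment_jar: Loose lidded glass jar, 54 mm in diameter, 70 mm tall, standing on the table on the mill's +y side. Origin at the centre of its underside.
- awl: Loose wooden-handled awl lying on the table in front of the mill, 140 mm long, 24 mm thick. Origin on the table under its middle, x towards its point.

How it is judged:
By the outcome, as a careful person would: the job done as asked, in the order asked, and still so for the second after the job is handed in, with the robot touching nothing.
It also fails if it takes over 51 s, if anything falls off the work surface, if the arm or the gripper's body presses on something with over 40 N, if the wrist force passes 120 N, or if a joint passes its speed limit or range.

### The arm

A 6-joint arm with a two-finger parallel gripper is mounted at the origin on the work surface. World frame = base frame: x ahead of the robot, y to its left, z up, the work surface at z = 0. Lengths are in m, angles in degrees, forces in N, time in s.
With the tool pointing down it reaches from about 0.35 to 0.875 m from the base axis. Payload 4.2 kg.
Tool frame: the origin (TCP) lies on the front face of the gripper's body, between the roots of the fingers; the fingertips stand 70 mm ahead of it and the grasp point (between the pads) lies 51 mm ahead of it (r.nose_length is the distance from the TCP to the fingertips, in m); z points along the fingers, y is the direction in which the jaws open and shut (so a half turn about z gives the same grasp; the last joint's range is limited). The gripper opens to 87 mm and grips with 3 to 60 N. Pads are 19 mm wide; open, the fingers measure 117 mm over their backs; the gripper's body (75 mm by 190 mm) begins 51 mm behind the grasp point.
Start: joints at [14.817, 22.042, 0.453, 0, -68.411, -14.817], TCP at [0.625, 0, 0.292] pointing down, gripper open.
Joint ranges: [-179.83, 179.83], [-69.29, 118.12], [-61.27, 80.66], [-181.25, 117.63], [-171.15, -9.14], [-177.46, 177.46]. Speed limits (degrees/s): [159.86, 159.86, 180, 180, 180, 180].

### API

Orientations are given as a 3x3 rotation matrix whose columns are the frame's x, y, z axes.
In Python, from station import telemetry, capture, order, r gives the robot as it stands.
- The arm moves only by the tool drive_tool, never from a script. Its argument "series" is a list of rows, each a list of 4 numbers: the shift along the tool's x, y, z as a fraction of full scale, then the turn about the tool's z as a fraction of full scale. In form: [[dx, dy, dz, turn], ...]. A call has 1 to 10 rows; each row is the pose to reach, as a shift and turn from the pose commanded when the call began, along the tool's axes at that moment; what a row does not reach only later rows make up. Full scale, the value 1, is 0.12 m for a shift and 2 rad for a turn. A row lasts 1/8 s, in which the tool goes at most 62.5 mm and 10.7 degrees, less where a joint would pass 70% of its speed; a pose out of reach is approached as far as the arm can. A call with a number of a shift or a turn outside -1 to 1 is refused whole. A call with a gripper value outside its range is refused whole. "fingers" is the finger opening in mm, from 0 to 87, set as the call begins (left out, the last holds). The fingers move at their own pace and stop on an object; the grip force is fixed at half the most. Time passes only in rows, so rows that repeat a pose let the fingers close. It gives the time, the measured TCP pose, the force and the opening at its end, in the units of the state.
- telemetry.sense(): the state, without advancing time (a new reading comes with each control period).
- capture(name): name is "scene" or "side" or "wrist"; returns a dict with "color" (384x512x3 uint8, blue, green, red), "fx", "fy", "cx", "cy" (pixels), "eye" and "attitude" of the camera in the world; the wrist camera has in their place "mount" (4x4, takes a point from camera to tool coordinates, whose origin is the TCP and whose axes are the flange's). Camera axes: x right, y up, looking along -z (the intrinsics and any distortion apply to the point x, -y, -z); pixel columns grow to the right and rows downward; lengths in m; the calibration is good to about 2 mm. A picture is of the moment at which its call begins: read the wrist's pose just before it. There is no depth.
- order.finish_job(): hands the job in, once; it reports no verdict.
The state is a dict: "time_s": time; "joints": joint angles; "joint_velocities": joint speeds; "effort": joint torques, N m; "tcp_pos": TCP position; "ee_rot": TCP orientation; "wrist_force": force on the tool from outside, world axes, zero at the start; "moment": the same for the moment, N m; "gripper_width": opening from 0.0 (shut) to 1.0 (fully open).
Only numpy, scipy, OpenCV 4.12 (cv2) and the standard library are available. Lean on these libraries where they do the work, as an engineer would, in place of code of your own. Each camera call takes 0.05 s, during which the arm holds its last target. There are 200 camera calls.

## Working session

There is one attempt and no reset: what is moved stays moved. The work goes in short steps, Python scripts to look and compute and a tool call to move; the robot and the scene stay as the last step left them, time stands still between calls to the robot, and variables do not carry over. Pictures are saved under pics/ and viewed, about 8 in all and at most 12, crops included, and the job is handed in when it is done.

Besides the shell and the picture viewer there is one more tool, called after "Emit:" as name(argument=value, ...) on one line, values as JSON. drive_tool: Moves the arm, as the interface text tells. Shift numbers are shares of 0.12 m and turn numbers shares of 2 rad, none past 1 either way. Its arguments: {"type":"object","properties":{"series":{"type":"array","items":{"type":"array","items":{"type":"number","minimum":-1,"maximum":1}}},"fingers":{"type":"number"}},"required":["series"]}

```bash
mkdir -p pics; ls; cat > h.py <<'E'
import numpy as np, cv2
from station import telemetry, capture, order, r
def ray(c,u,v):
    R=np.array(c['attitude']); e=np.array(c['eye'])
    d=R@np.array([(u-c['cx'])/c['fx'],-(v-c['cy'])/c['fy'],-1.]); return e,d
def onz(c,u,v,z):
    e,d=ray(c,u,v); return e+d*(z-e[2])/d[2]
def wristcam():
    s=telemetry.sense(); c=capture('wrist'); T=np.eye(4); T[:3,:3]=s['ee_rot']; T[:3,3]=s['tcp_pos']
    M=T@np.array(c['mount']); c['attitude']=M[:3,:3]; c['eye']=M[:3,3]; return c
E
python3 - <<'E'
from h import *
s=telemetry.sense(); print({k:np.round(v,3).tolist() for k,v in s.items()})
for n in ['scene','side']:
    c=capture(n); print(n,{k:(np.round(v,3).tolist()) for k,v in c.items() if k!='color'}); cv2.imwrite(f'pics/{n}0.png',c['color'])
c=wristcam(); print({k:(np.round(v,3).tolist()) for k,v in c.items() if k!='color'}); cv2.imwrite('pics/w0.png',c['color'])
E
```

```text
pics
{'time_s': 0.0, 'joints': [14.816, 22.091, 0.377, -0.029, -68.412, -14.815], 'joint_velocities': [-0.06, 0.045, 0.025, -0.134, -0.04, -0.023], 'effort': [0.001, -39.066, 18.74, 4.22, 0.011, -0.0], 'tcp_pos': [0.625, 0.0, 0.291], 'ee_rot': [[-0.0, -1.0, -0.002], [-1.0, 0.0, -0.0], [0.0, 0.002, -1.0]], 'wrist_force': [0.121, 0.465, 0.541], 'moment': [0.05, 0.036, -0.015], 'gripper_width': 1.003}
scene {'fx': 430.445, 'fy': 430.445, 'cx': 261.852, 'cy': 197.904, 'eye': [1.251, 0.104, 0.945], 'attitude': [[-0.073, -0.754, 0.653], [0.997, -0.062, 0.04], [0.01, 0.654, 0.757]]}
side {'fx': 397.414, 'fy': 397.414, 'cx': 253.278, 'cy': 194.702, 'eye': [0.416, -0.414, 0.726], 'attitude': [[0.968, 0.2, -0.152], [-0.251, 0.741, -0.622], [-0.012, 0.641, 0.768]]}
{'fx': 309.145, 'fy': 309.145, 'cx': 251.613, 'cy': 193.684, 'mount': [[-0.0, 0.963, 0.27, 0.073], [1.0, -0.0, 0.0, 0.0], [0.0, 0.27, -0.963, -0.093], [0.0, 0.0, 0.0, 1.0]], 'attitude': [[-1.0, -0.001, 0.002], [0.0, -0.963, -0.27], [0.002, -0.27, 0.963]], 'eye': [0.624, -0.073, 0.384]}
```

View pics/scene0.png

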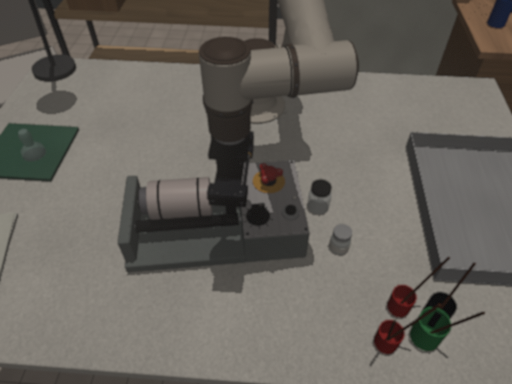

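View pics/w0.png

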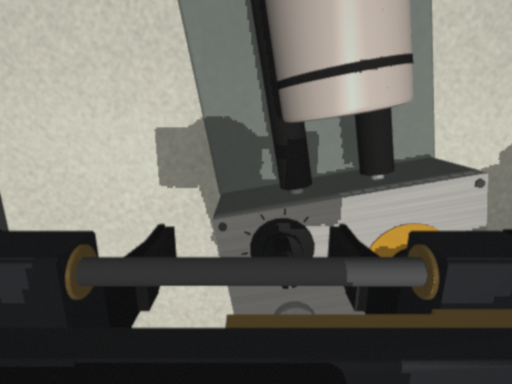

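The scene view shows the housing around pixel (270,205): stop at (269,176), push button at (291,210), knob at (258,214), with the arm partly in the way. The wrist view is blocked by the fingers.

```bash
python3 - <<'E'
from h import *
a=cv2.imread('pics/scene0.png')[150:260,210:360]; a=cv2.resize(a,None,fx=5,fy=5,interpolation=cv2.INTER_CUBIC); cv2.imwrite('pics/sc.png',a)
E
```

```text
(no output)
```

View pics/sc.png

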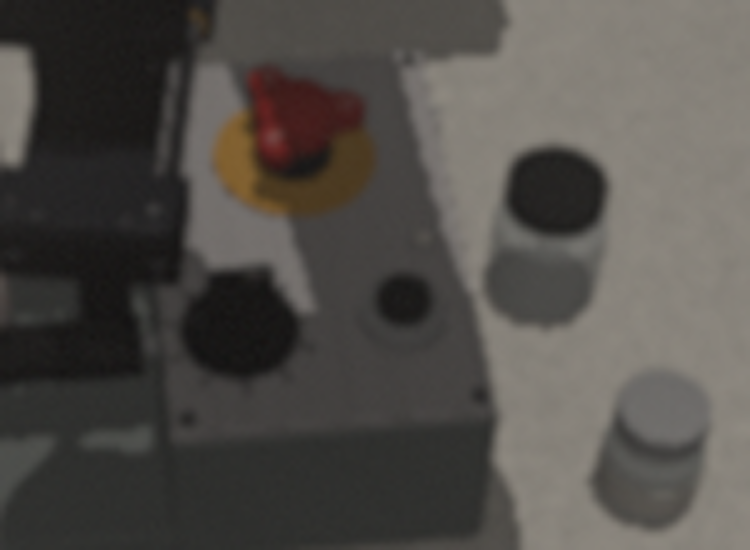

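View pics/side0.png

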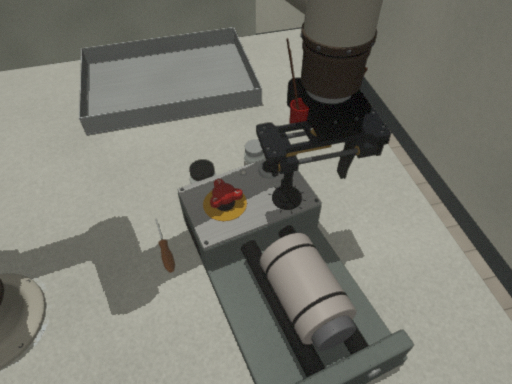

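The side crop shows the red head at (226,194) on its yellow disc, the awl at (165,248) on the robot side of the mill, and both jars on +y. In the scene crop the lobe tips are near (262,78), (355,110) and (280,145), and the button top is at (404,298).

```bash
python3 - <<'E'
from h import *
for n in ['scene','side']:
    c=capture(n); im=c['color']; hsv=cv2.cvtColor(im,cv2.COLOR_BGR2HSV)
    Y=cv2.inRange(hsv,(12,120,60),(30,255,255)); Rm=cv2.inRange(hsv,(0,140,40),(8,255,255))|cv2.inRange(hsv,(170,140,40),(180,255,255))
    roi=np.zeros_like(Y); 
    if n=='scene': roi[155:200,245:290]=255
    else: roi[170:230,195:255]=255
    Y&=roi; Rm&=roi
    p=cv2.findNonZero(Y|Rm*0); hull=cv2.convexHull(p)
    pts=np.array([onz(c,*q[0],.121) for q in hull])[:,:2].astype(np.float32)
    print(n,'yellow circ',cv2.minEnclosingCircle(pts),'ell',cv2.fitEllipse(pts))
    q=cv2.findNonZero(Rm)[:,0]; P=np.array([onz(c,*k,.151)[:2] for k in q]); print('red centroid z.151',P.mean(0),len(P))
    ctr=P.mean(0); 
    cn=np.array(cv2.minEnclosingCircle(pts)[0])
    d=P-cn; ang=np.degrees(np.arctan2(d[:,1],d[:,0])); rr=np.hypot(*d.T)
    for b in range(-180,180,15):
        m=(ang>=b)&(ang<b+15); print(b,np.round(rr[m].max()*1e3,0) if m.any() else 0,end='; ')
    print()
    if n=='scene':
        for u,v,z in [(405,57,.12),(480,395,.12),(187,418,.12),(404,298,.138)]:
            print(onz(c,u/5+210-.4,v/5+150-.4,z))
    else: print([onz(c,u,v,.12) for u,v in [(187,194),(207,242),(311,205)]])
E
```

```text
scene yellow circ ((0.4788898527622223, 0.07257725298404694), 0.040324386209249496) ell ((0.47992974519729614, 0.07244564592838287), (0.07772137224674225, 0.08019093424081802), 164.8243408203125)
red centroid z.151 [0.48182129 0.07146397] 197
-180 21.0; -165 21.0; -150 33.0; -135 32.0; -120 23.0; -105 20.0; -90 19.0; -75 21.0; -60 25.0; -45 28.0; -30 36.0; -15 34.0; 0 23.0; 15 24.0; 30 22.0; 45 23.0; 60 23.0; 75 30.0; 90 30.0; 105 18.0; 120 21.0; 135 19.0; 150 19.0; 165 21.0; 
[0.39959439 0.12892489 0.12      ]
[0.62730313 0.17148361 0.12      ]
[0.65208794 0.03330485 0.12      ]
[0.58517591 0.13282549 0.138     ]
side yellow circ ((0.47680988907814026, 0.07007819414138794), 0.04263792186975479) ell ((0.4766598343849182, 0.0704842284321785), (0.08371639996767044, 0.08441908657550812), 127.07714080810547)
red centroid z.151 [0.47705835 0.0678019 ] 495
-180 26.0; -165 32.0; -150 37.0; -135 36.0; -120 24.0; -105 26.0; -90 26.0; -75 25.0; -60 28.0; -45 34.0; -30 34.0; -15 33.0; 0 30.0; 15 22.0; 30 22.0; 45 23.0; 60 23.0; 75 34.0; 90 35.0; 105 36.0; 120 23.0; 135 22.0; 150 23.0; 165 20.0; 
[array([0.40912289, 0.11324859, 0.12      ]), array([ 0.42737845, -0.00902662,  0.12      ]), array([0.63782735, 0.02261212, 0.12      ])]
```

Emit:
drive_tool(series=[[-0.2,0.33,0,0],[-0.4,0.66,0,0],[-0.595,1,0,0],[-0.595,1,0,0],[-0.595,1,0,0]], fingers=0)

```text
time_s: 0.88
tcp_pos: [0.5054, 0.0716, 0.2927]
ee_rot: [[0.001, -1.0, 0.001], [-1.0, -0.001, 0.0], [-0.0, -0.001, -1.0]]
wrist_force: [0.5, 0.2, -0.5]
gripper_width: 0.518
```

Emit:
drive_tool(series=[[0,0.225,0.1,0],[0,0.225,0.3,0],[0,0.225,0.3,0],[0,0.225,0.3,0]])

```text
time_s: 1.38
tcp_pos: [0.4792, 0.0713, 0.2568]
ee_rot: [[-0.001, -1.0, 0.001], [-1.0, 0.001, -0.0], [0.0, -0.001, -1.0]]
wrist_force: [-0.4, 0.2, -0.2]
gripper_width: 0.063
```

```bash
python3 - <<'E'
from h import *
a=capture('scene')['color'][130:230,220:320]; b=capture('side')['color'][140:240,180:280]; w=capture('wrist')['color']
m=np.hstack([cv2.resize(x,(400,400),interpolation=cv2.INTER_CUBIC) for x in (a,b)]); cv2.imwrite('pics/chk1.png',m)
E
```

```text
(no output)
```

View pics/chk1.png

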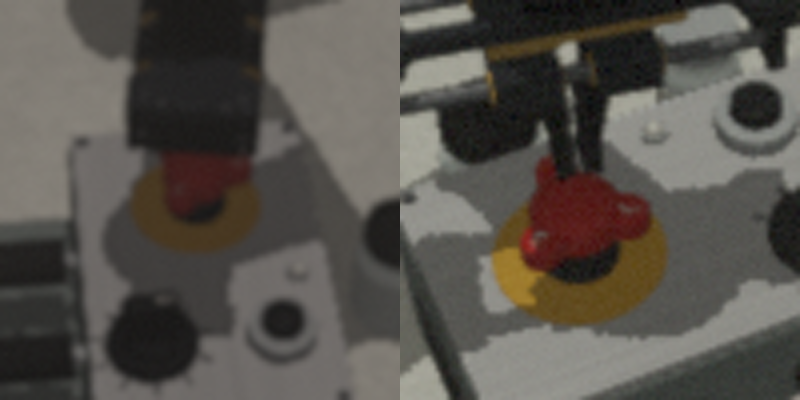

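The tips hang centred over the hub: in the side half of the picture the fingers are at (580,170) above the hub at (580,205), with lobes at (540,245), (630,215) and (545,175). I'll press now.

Emit:
drive_tool(series=[[0,0,0.1,0],[0,0,0.18,0],[0,0,0.21,0],[0,0,0.24,0],[0,0,0.27,0],[0,0,0.275,0],[0,0,0.275,0]])

```text
time_s: 2.4
tcp_pos: [0.478, 0.0714, 0.2238]
ee_rot: [[0.0, -1.0, 0.0], [-1.0, -0.0, -0.0], [0.0, -0.0, -1.0]]
wrist_force: [-1.5, 0.2, 5.2]
gripper_width: -0.0
```

Emit:
drive_tool(series=[[0,0,0.01,0],[0,0,0.02,0],[0,0,0.02,0]])

```text
time_s: 2.78
tcp_pos: [0.4782, 0.0714, 0.2235]
ee_rot: [[0.001, -1.0, 0.002], [-1.0, -0.001, -0.001], [0.001, -0.002, -1.0]]
wrist_force: [-6.3, 0.3, 16.1]
gripper_width: 0.006
```

Emit:
drive_tool(series=[[0,0,-0.1,0],[0,0,-0.3,0],[0,0,-0.42,0],[0,0.5,-0.42,0],[0,0.7,-0.42,0],[0,0.7,-0.42,0],[0,0.7,-0.42,0]])

```text
time_s: 3.65
tcp_pos: [0.3948, 0.0718, 0.2715]
ee_rot: [[0.0, -1.0, 0.001], [-1.0, -0.0, 0.0], [-0.0, -0.001, -1.0]]
wrist_force: [-0.6, 0.0, 0.4]
gripper_width: 0.008
```

```bash
cat > look.py <<'E'
from h import *
import sys
def look(tag,z):
    cs={n:capture(n) for n in('scene','side')}
    for n,c in cs.items():
        hsv=cv2.cvtColor(c['color'],cv2.COLOR_BGR2HSV)
        Rm=cv2.inRange(hsv,(0,140,40),(8,255,255))|cv2.inRange(hsv,(170,140,40),(180,255,255))
        roi=np.zeros_like(Rm)
        if n=='scene': roi[155:200,245:290]=255
        else: roi[170:230,195:255]=255
        q=cv2.findNonZero(Rm&roi)[:,0]; P=np.array([onz(c,*k,z)[:2] for k in q]); d=P-np.array([.478,.0714])
        ang=np.degrees(np.arctan2(d[:,1],d[:,0])); rr=np.hypot(*d.T)
        print(n,'centroid px',q.mean(0).round(1),'rows',q[:,1].min(),q[:,1].max(),'world',P.mean(0).round(4),[(b,int(rr[m].max()*1e3)) for b in range(-180,180,10) for m in [(ang>=b)&(ang<b+10)] if m.any()])
    a=cs['scene']['color'][130:230,220:320]; b=cs['side']['color'][140:240,180:280]
    cv2.imwrite(f'pics/{tag}.png',np.hstack([cv2.resize(x,(400,400),interpolation=cv2.INTER_CUBIC) for x in (a,b)]))
look(sys.argv[1],float(sys.argv[2]))
E
python3 look.py lat .143; python3 -c "
from h import *
print(telemetry.sense()['tcp_pos'])"
```

```text
scene centroid px [266.6 180.5] rows 174 183 world [0.4995 0.0692] [(-40, 29), (-30, 33), (-20, 32), (-10, 30), (0, 26), (10, 23), (30, 18), (60, 11), (90, 31)]
side centroid px [224.3 197.4] rows 184 210 world [0.4768 0.0665] [(-180, 22), (-170, 29), (-160, 33), (-150, 35), (-140, 39), (-130, 38), (-120, 34), (-110, 26), (-100, 28), (-90, 27), (-80, 27), (-70, 26), (-60, 28), (-50, 32), (-40, 34), (-30, 32), (-20, 31), (-10, 31), (0, 23), (10, 19), (20, 19), (30, 19), (40, 18), (50, 20), (60, 18), (70, 18), (80, 26), (90, 27), (100, 33), (110, 32), (120, 26), (130, 21), (140, 21), (150, 22), (160, 21), (170, 21)]
[0.39486284 0.07168189 0.27119231]
```

View pics/lat.png

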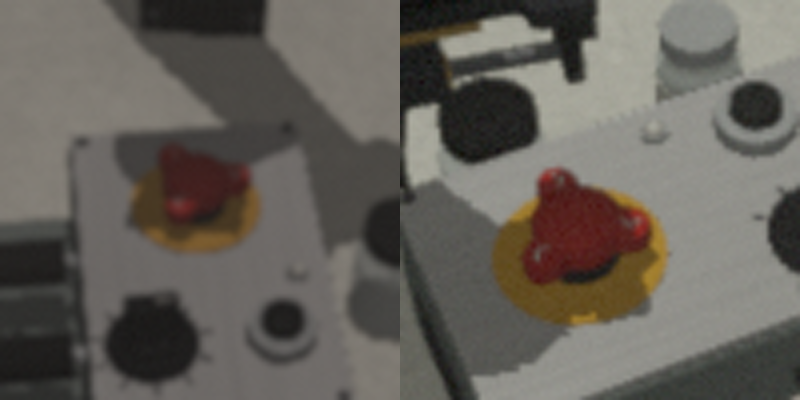

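The latched head sits lower in the side view (top row 184, stem gap nearly closed), with lobes at about 100, -140 and -20 degrees. Next is the fingertip beside the -20 degree lobe, on its counter-clockwise side.

Emit:
drive_tool(series=[[0,-0.4,0,0.08],[-0.08,-0.8,0,0.175],[-0.08,-1,0,0.175],[-0.08,-1,0,0.175],[-0.08,-1,0,0.175]])

```text
time_s: 4.38
tcp_pos: [0.5137, 0.0808, 0.2705]
ee_rot: [[-0.343, -0.939, -0.002], [-0.939, 0.343, -0.001], [0.001, 0.001, -1.0]]
wrist_force: [0.1, -0.1, -0.4]
gripper_width: 0.008
```

Emit:
drive_tool(series=[[-0.03,-0.076,0,0],[-0.03,-0.076,0.2,0],[-0.03,-0.076,0.4,0],[-0.03,-0.076,0.53,0],[-0.03,-0.076,0.53,0],[-0.03,-0.076,0.53,0]])

```text
time_s: 5.12
tcp_pos: [0.5244, 0.0815, 0.2086]
ee_rot: [[-0.342, -0.94, 0.002], [-0.94, 0.342, 0.0], [-0.001, -0.001, -1.0]]
wrist_force: [0.8, 0.2, 0.4]
gripper_width: 0.007
```

```bash
python3 look.py pre .143|tail -1|cut -c1-90;  python3 - <<'E'
from h import *
s=telemetry.sense(); p=s['tcp_pos'];R=np.array(s['ee_rot']); print(p,R[:2,:2])
O=np.array([.478,.0714]); th0=np.radians(-20)
d=(p[:2]-O); u=np.array([np.cos(th0),np.sin(th0)]); v=np.array([-u[1],u[0]]); print('radial,tang',d@u*1e3,d@v*1e3)
# rows: contact tang 19.5, then rotate clockwise by a
for a in range(-10,61,5):
    t=np.radians(-20-a); uu=np.array([np.cos(t),np.sin(t)]); vv=np.array([-uu[1],uu[0]])
    q=O+uu*.0395+vv*.0195-p[:2]; print(a,np.round(np.r_[R[:2,:2].T@q/.12, np.radians(a)/2],3))
E
```

```text
[0.52431914 0.08151314 0.20870108] [[-0.34269476 -0.9394446 ]
 [-0.93944572  0.34269685]]
radial,tang 40.066854049883865 25.34531994160756
-10 [-0.006  0.038 -0.087]
-5 [ 0.021  0.02  -0.044]
0 [0.049 0.005 0.   ]
5 [ 0.078 -0.008  0.044]
10 [ 0.108 -0.019  0.087]
15 [ 0.139 -0.026  0.131]
20 [ 0.171 -0.031  0.175]
25 [ 0.203 -0.033  0.218]
30 [ 0.235 -0.033  0.262]
35 [ 0.267 -0.029  0.305]
40 [ 0.298 -0.023  0.349]
45 [ 0.329 -0.014  0.393]
50 [ 0.359 -0.002  0.436]
55 [0.388 0.012 0.48 ]
60 [0.415 0.028 0.524]Traceback (most recent call last):
  File "look.py", line 16, in <module>
    look(sys.argv[1],float(sys.argv[2]))
    ~~~~^^^^^^^^^^^^^^^^^^^^^^^^^^^^^^^^
  File "look.py", line 11, in look
    q=cv2.findNonZero(Rm&roi)[:,0]; P=np.array([onz(c,*k,z)[:2] for k in q]); d=P-np.array([.478,.0714])
      ~~~~~~~~~~~~~~~~~~~~~~~^^^^^
TypeError: 'NoneType' object is not subscriptable
```

Emit:
drive_tool(series=[[0.05,0.005,0.01,0],[0.078,-0.008,0.01,0.044],[0.108,-0.019,0.01,0.087],[0.139,-0.026,0.01,0.131],[0.171,-0.031,0.01,0.175],[0.203,-0.033,0.01,0.218],[0.203,-0.033,0.01,0.218]])

```text
time_s: 6.1
tcp_pos: [0.5205, 0.0572, 0.2077]
ee_rot: [[-0.707, -0.708, 0.005], [-0.708, 0.707, 0.001], [-0.004, -0.002, -1.0]]
wrist_force: [2.5, 1.4, 1.9]
gripper_width: 0.004
```

```bash
python3 - <<'E'
from h import *
a=capture('scene')['color'][130:230,220:320]; b=capture('side')['color'][140:240,180:280]
cv2.imwrite('pics/mid.png',np.hstack([cv2.resize(x,(400,400),interpolation=cv2.INTER_CUBIC) for x in (a,b)]))
s=telemetry.sense(); p=s['tcp_pos'];R=np.array(s['ee_rot']); O=np.array([.478,.0714]); print(p,s['wrist_force'],s['moment'])
for a in range(25,61,5):
    t=np.radians(-20-a); uu=np.array([np.cos(t),np.sin(t)]); vv=np.array([-uu[1],uu[0]])
    q=O+uu*.0395+vv*.0195-p[:2]; print(a,np.round(np.r_[R[:2,:2].T@q/.12, np.radians(a-25)/2],3))
E
```

```text
[0.52049641 0.05733512 0.20759336] [4.71452034 0.45577373 2.01337837] [ 0.29233401 -1.17793191  0.03096446]
25 [0.005 0.004 0.   ]
30 [ 0.034 -0.009  0.044]
35 [ 0.065 -0.019  0.087]
40 [ 0.096 -0.027  0.131]
45 [ 0.127 -0.031  0.175]
50 [ 0.159 -0.034  0.218]
55 [ 0.191 -0.033  0.262]
60 [ 0.223 -0.029  0.305]
```

View pics/mid.png

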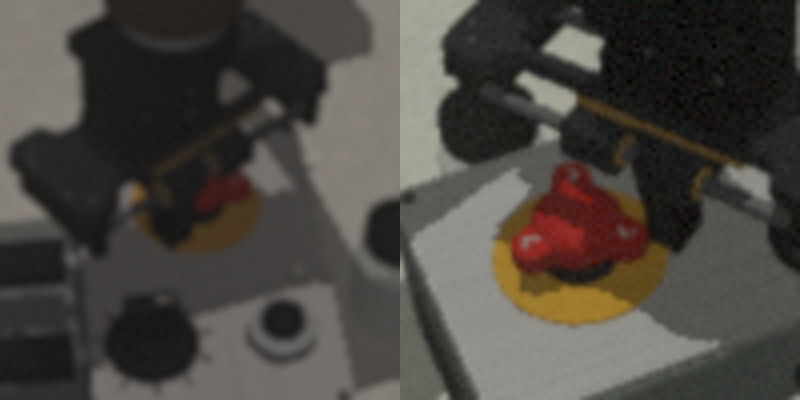

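The head has started turning: the back lobe moved from (555,180) to (572,175). The finger at (680,240) bears near the lobe's tip, so I'll back off slightly, move inward 3 mm and carry on.

```bash
cat > arc.py <<'E'
from h import *
import sys
rad,tan,a0=[float(x) for x in sys.argv[1:4]]
s=telemetry.sense(); p=s['tcp_pos'];R=np.array(s['ee_rot']); O=np.array([.478,.0714])
yaw=np.degrees(np.arctan2(-R[1,1],-R[0,1])); cur=-20-yaw; print('cur a',cur)
for a,tt in [(cur,tan+4)]+[(x,tan) for x in np.arange(a0,66,5)]:
    t=np.radians(-20-a); uu=np.array([np.cos(t),np.sin(t)]); vv=np.array([-uu[1],uu[0]])
    q=O+uu*rad/1e3+vv*tt/1e3-p[:2]; print(round(a,1),np.round(np.r_[R[:2,:2].T@q/.12, np.radians(a-cur)/2],3))
E
python3 arc.py 36.5 17 25
```

```text
cur a 24.927511815616725
24.9 [-0.008  0.029  0.   ]
25.0 [0.026 0.029 0.001]
30.0 [0.053 0.018 0.044]
35.0 [0.081 0.009 0.088]
40.0 [0.109 0.003 0.132]
45.0 [ 0.138 -0.001  0.175]
50.0 [ 0.168 -0.002  0.219]
55.0 [ 0.197 -0.001  0.262]
60.0 [0.226 0.003 0.306]
65.0 [0.255 0.01  0.35 ]
```

Emit:
drive_tool(series=[[-0.02,0.01,0,0],[-0.01,0.029,0,0],[0.026,0.029,0,0],[0.053,0.018,0,0.044],[0.081,0.009,0,0.088],[0.109,0.003,0,0.132],[0.138,0,0,0.175],[0.168,-0.002,0,0.219],[0.168,-0.002,0,0.219]])

```text
time_s: 7.32
tcp_pos: [0.5106, 0.0417, 0.2105]
ee_rot: [[-0.939, -0.343, 0.015], [-0.343, 0.939, -0.002], [-0.013, -0.006, -1.0]]
wrist_force: [13.3, -9.8, 8.7]
gripper_width: 0.007
```

```bash
python3 - <<'E'
from h import *
a=capture('scene')['color'][130:230,220:320]; b=capture('side')['color'][140:240,180:280]
cv2.imwrite('pics/mid2.png',np.hstack([cv2.resize(x,(400,400),interpolation=cv2.INTER_CUBIC) for x in (a,b)]))
E
python3 arc.py 36.5 17 50
```

```text
cur a 49.913791095994966
49.9 [-0.005  0.021  0.   ]
50.0 [0.029 0.021 0.001]
55.0 [0.056 0.01  0.044]
60.0 [0.084 0.001 0.088]
65.0 [ 0.113 -0.006  0.132]
```

View pics/mid2.png

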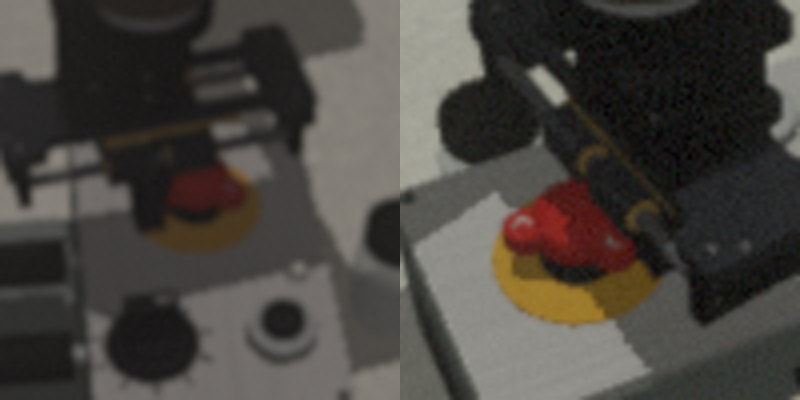

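The head has turned a good deal, with the left lobe now at (520,225). However, the finger is bearing on the hub: about 14 N radially, and the tool is held 2.5 mm outward. I'll move outward again and continue.

```bash
python3 arc.py 41 19 45
```

```text
cur a 49.913791095994966
49.9 [-0.021 -0.017  0.   ]
45.0 [-0.017 -0.002 -0.043]
50.0 [ 0.012 -0.017  0.001]
55.0 [ 0.043 -0.029  0.044]
60.0 [ 0.074 -0.039  0.088]
65.0 [ 0.106 -0.046  0.132]
```

Emit:
drive_tool(series=[[0,-0.038,0,0],[0,-0.04,0,0.02],[0.014,-0.05,0,0.044],[0.014,-0.05,0,0.044],[0.014,-0.05,0,0.044]])

```text
time_s: 8.05
tcp_pos: [0.5057, 0.036, 0.2067]
ee_rot: [[-0.966, -0.257, 0.0], [-0.257, 0.966, -0.001], [-0.0, -0.001, -1.0]]
wrist_force: [4.1, -4.1, 3.0]
gripper_width: 0.001
```

```bash
python3 - <<'E'
from h import *
a=capture('scene')['color'][130:230,220:320]; b=capture('side')['color'][140:240,180:280]
cv2.imwrite('pics/mid3.png',np.hstack([cv2.resize(x,(400,400),interpolation=cv2.INTER_CUBIC) for x in (a,b)]))
E
python3 arc.py 41 19 50
```

```text
cur a 55.07783547242191
55.1 [-0.045  0.003  0.   ]
50.0 [-0.041  0.018 -0.044]
55.0 [-0.012  0.003 -0.001]
60.0 [ 0.019 -0.01   0.043]
65.0 [ 0.05  -0.019  0.087]
```

View pics/mid3.png

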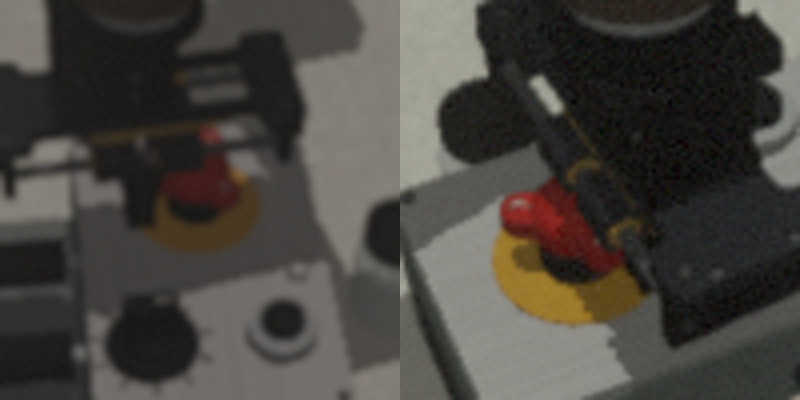

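The stem gap has reopened, so the head looks to be up. I'll push a little further to be sure, then withdraw.

Emit:
drive_tool(series=[[0.015,-0.008,0,0.03],[0.03,-0.012,0,0.043],[0.03,-0.012,0,0.043]])

```text
time_s: 8.52
tcp_pos: [0.5025, 0.0336, 0.2067]
ee_rot: [[-0.985, -0.173, -0.0], [-0.173, 0.985, -0.001], [0.0, -0.001, -1.0]]
wrist_force: [4.2, -3.6, 3.3]
gripper_width: 0.004
```

Emit:
drive_tool(series=[[-0.1,-0.1,0,0],[-0.2,-0.2,0,0],[-0.2,-0.2,-0.4,0],[-0.2,-0.2,-0.5,0],[-0.2,-0.8,-0.5,0],[-0.2,-0.8,-0.5,0],[-0.2,-0.8,-0.5,0]])

```text
time_s: 9.4
tcp_pos: [0.5423, -0.0572, 0.2654]
ee_rot: [[-0.985, -0.17, -0.002], [-0.17, 0.985, 0.0], [0.002, 0.001, -1.0]]
wrist_force: [-0.0, 0.0, -0.6]
gripper_width: 0.006
```

```bash
python3 look.py out .151|cut -c1-120; python3 -c "
from h import *
s=telemetry.sense();print(s['tcp_pos'],s['joints'])"
```

```text
scene centroid px [268.  173.7] rows 167 181 world [0.4828 0.0715] [(-180, 8), (-170, 1), (-150, 17), (-140, 26), (-130,
side centroid px [224.  194.2] rows 181 207 world [0.4771 0.0678] [(-180, 22), (-170, 28), (-160, 32), (-150, 37), (-140
[ 0.54232282 -0.05599534  0.26578346] [ 1.11359114e+01  1.55559655e+01 -1.30860092e+01 -3.20546779e-02
 -6.14402743e+01 -9.12155748e+01]
```

View pics/out.png

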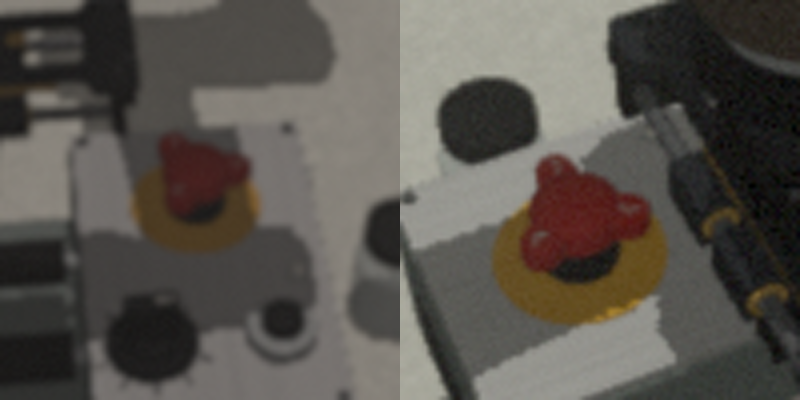

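The head is out and back at rest: its side-view rows (181–207) and centroid match the start. Next is the push button at about (0.585, 0.132).

Emit:
drive_tool(series=[[-0.2,0.33,-0.05,0],[-0.4,0.66,-0.05,0],[-0.617,1,-0.05,0],[-0.617,1,-0.05,0],[-0.617,1,-0.05,0]])

```text
time_s: 10.12
tcp_pos: [0.5943, 0.0754, 0.272]
ee_rot: [[-0.985, -0.174, -0.001], [-0.174, 0.985, -0.0], [0.001, -0.0, -1.0]]
wrist_force: [-0.1, 0.7, 0.6]
gripper_width: 0.005
```

Emit:
drive_tool(series=[[0,0.24,0,0],[0,0.48,0.1,0],[0,0.48,0.3,0],[0,0.48,0.4,0],[0,0.48,0.4,0],[0,0.48,0.4,0]])

```text
time_s: 10.88
tcp_pos: [0.5855, 0.1309, 0.2254]
ee_rot: [[-0.985, -0.171, 0.002], [-0.171, 0.985, 0.0], [-0.002, 0.0, -1.0]]
wrist_force: [0.1, -1.4, 0.5]
gripper_width: 0.006
```

```bash
python3 - <<'E'
from h import *
s=telemetry.sense(); print(s['tcp_pos'])
c1=capture('scene');print(c1['color'].shape); a=c1['color'][150:250,230:330]; b=capture('side')['color'][120:220,220:320]
cv2.imwrite('pics/btn.png',np.hstack([cv2.resize(x,(400,400),interpolation=cv2.INTER_CUBIC) for x in (a,b)]))
E
```

```text
[0.58545305 0.13090327 0.22541316]
(384, 512, 3)
```

View pics/btn.png

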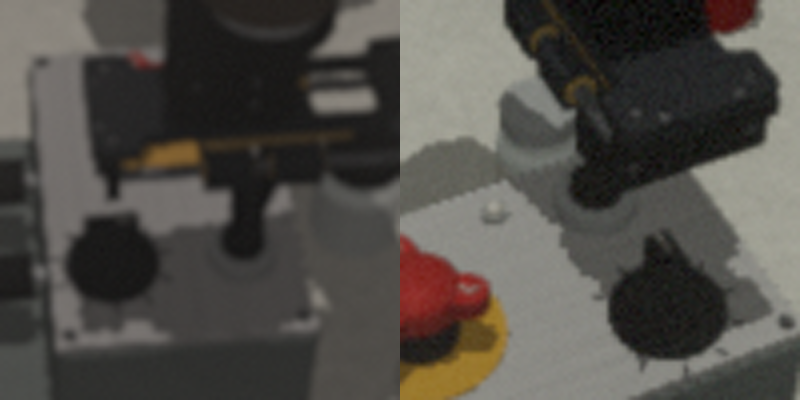

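The fingers are centred over the button at scene crop (240,240), clear of the knob. Pressing.

Emit:
drive_tool(series=[[0,0.005,0.1,0],[0,0.005,0.15,0],[0,0.005,0.18,0],[0,0.005,0.2,0],[0,0.005,0.2,0]])

```text
time_s: 11.6
tcp_pos: [0.5851, 0.1321, 0.2058]
ee_rot: [[-0.985, -0.174, 0.003], [-0.174, 0.985, -0.0], [-0.003, -0.001, -1.0]]
wrist_force: [-9.1, 0.4, 23.7]
gripper_width: 0.004
```

The tip stopped at z = 0.1358 with 24 N, so the two closed fingertips (30 mm) are sitting on the bezel rim. I need one finger (15 x 19 mm), accurately centred. I'll lift and locate the button with the wrist camera.

Emit:
drive_tool(series=[[0,0,-0.2,0],[0,0,-0.58,0],[-0.4,0,-0.58,0],[-0.8,0,-0.58,0],[-0.8,0,-0.58,0],[-0.8,0,-0.58,0],[-0.8,0,-0.58,0]], fingers=60)

```text
time_s: 12.48
tcp_pos: [0.6786, 0.1483, 0.2703]
ee_rot: [[-0.985, -0.172, -0.0], [-0.172, 0.985, -0.0], [0.0, -0.0, -1.0]]
wrist_force: [0.7, -0.8, 0.4]
gripper_width: 0.663
```

```bash
python3 - <<'E'
from h import *
c=wristcam(); print(telemetry.sense()['tcp_pos'],telemetry.sense()['gripper_width'])
cv2.imwrite('pics/wb.png',c['color'])
import pickle; pickle.dump(c,open('wb.pkl','wb'))
for n in('scene','side'): pickle.dump(capture(n),open(n+'b.pkl','wb'))
e=np.array(c['eye']);R=np.array(c['attitude'])
def proj(P):
    q=R.T@(np.array(P)-e); return c['cx']+c['fx']*q[0]/-q[2], c['cy']-c['fy']*q[1]/-q[2]
print('button px',proj((.585,.132,.138)),'knob',proj((.598,.053,.164)))
E
```

```text
[0.67861441 0.14833297 0.27062698] 0.6706166186861966
button px (np.float64(251.1271941279499), np.float64(75.40438166765998)) knob (np.float64(118.20283128282799), np.float64(69.72033785639992))
```

View pics/wb.png

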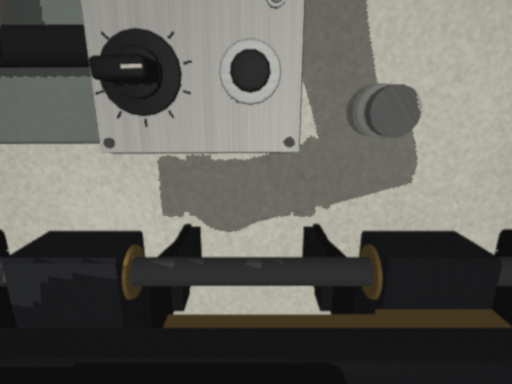

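The wrist view shows the cap at about (250,70) in a ring about 60 px wide, against a predicted (251,75). I'll refine this across the views.

```bash
python3 - <<'E'
from h import *
import pickle
def blob(c,x0,x1,y0,y1,thr):
    g=cv2.cvtColor(c['color'],cv2.COLOR_BGR2GRAY)[y0:y1,x0:x1]; m=(g<thr).astype(np.uint8)
    n,l,st,ce=cv2.connectedComponentsWithStats(m); i=1+np.argmax(st[1:,4]); return ce[i]+[x0,y0],st[i]
c=pickle.load(open('wb.pkl','rb')); p,st=blob(c,222,280,45,98,70); print('wrist cap',p,st,onz(c,*p,.138))
g=cv2.cvtColor(c['color'],cv2.COLOR_BGR2GRAY); m=(g[30:115,205:295]>165).astype(np.uint8)
n,l,stt,ce=cv2.connectedComponentsWithStats(m); i=1+np.argmax(stt[1:,4]); x=stt[i]; print('ring bbox',x, onz(c,205+x[0]+x[2]/2-.5,30+x[1]+x[3]/2-.5,.135))
hsv=g
for sc in [(110,142),(290,142)]: print('screw',onz(c,*sc,.12))
for n,box in [('scene',(282,300,200,219)),('side',(262,284,155,178))]:
    s=pickle.load(open(n+'b.pkl','rb')); p,st=blob(s,*box,45); print(n,p,st,onz(s,*p,.138))
print(np.round(s['color'][160:176:4,262:284:3].mean(2)))
E
```

```text
wrist cap [249.76726144  70.16369279] [   9    5   39   42 1289] [0.58185975 0.13051214 0.138     ]
ring bbox [  42    0   48   85 1617] [0.58024427 0.14476549 0.135     ]
screw [0.650415   0.03145462 0.12      ]
screw [0.62621494 0.16999679 0.12      ]
scene [288.84722222 207.38425926] [  0   0  18  19 216] [0.57977015 0.12888577 0.138     ]
side [268.46078431 166.08823529] [  1   6  12  11 102] [0.58192492 0.12819718 0.138     ]
[[127. 121.  83.  96. 135. 135. 134. 136.]
 [ 93.  36.  40.  33.  43. 125. 135. 131.]
 [ 71.  39.  35.  37.  44. 125. 131. 131.]
 [126. 111.  75. 110. 127. 103. 126. 132.]]
```

Emit:
drive_tool(series=[[0.4,0.15,0,0],[0.818,0.297,0,0],[0.818,0.297,0.2,0],[0.818,0.297,0.45,0],[0.818,0.297,0.45,0],[0.818,0.297,0.45,0]])

```text
time_s: 13.38
tcp_pos: [0.5772, 0.1668, 0.2174]
ee_rot: [[-0.985, -0.172, 0.002], [-0.172, 0.985, 0.0], [-0.002, 0.0, -1.0]]
wrist_force: [-0.5, 0.0, -0.2]
gripper_width: 0.687
```

Emit:
drive_tool(series=[[0,0,0.05,0],[0,0,0.08,0],[0,0,0.11,0],[0,0,0.125,0],[0,0,0.125,0]])

```text
time_s: 14.0
tcp_pos: [0.5776, 0.1671, 0.2058]
ee_rot: [[-0.985, -0.173, 0.005], [-0.173, 0.985, 0.0], [-0.005, -0.0, -1.0]]
wrist_force: [-6.0, 0.6, 19.2]
gripper_width: 0.689
```

Emit:
drive_tool(series=[[0,0,-0.05,0],[0.03,0.005,-0.05,0],[0.03,0.005,-0.05,0]])

```text
time_s: 14.38
tcp_pos: [0.5735, 0.1669, 0.2075]
ee_rot: [[-0.985, -0.172, 0.002], [-0.172, 0.985, 0.001], [-0.002, 0.0, -1.0]]
wrist_force: [1.9, 0.7, 3.2]
gripper_width: 0.685
```

Emit:
drive_tool(series=[[0,0,0.03,0],[0,0,0.05,0],[0,0,0.05,0]])

```text
time_s: 14.75
tcp_pos: [0.5736, 0.167, 0.2056]
ee_rot: [[-0.985, -0.173, 0.003], [-0.173, 0.985, -0.0], [-0.003, -0.001, -1.0]]
wrist_force: [-5.3, 1.5, 21.8]
gripper_width: 0.689
```

```bash
python3 -c "
from h import *
s=telemetry.sense();print(s['tcp_pos'],s['wrist_force'],s['moment'])"
```

```text
[0.57355797 0.16699304 0.20562431] [-5.30906271  1.52360921 21.79455876] [-0.2744252   1.56564506 -0.13863006]
```

Still stopped at 0.1356. The two tries bracket the centre by about ±2 mm, so I'll probe between and around them, with force as the guide.

Emit:
drive_tool(series=[[0,0,-0.05,0],[-0.015,0,-0.05,0],[-0.015,0,-0.02,0],[-0.015,0,0,0],[-0.015,0,0,0]])

```text
time_s: 15.38
tcp_pos: [0.574, 0.1671, 0.2055]
ee_rot: [[-0.985, -0.173, -0.0], [-0.173, 0.985, -0.002], [0.001, -0.002, -1.0]]
wrist_force: [-11.0, 2.5, 28.7]
gripper_width: 0.694
```

Emit:
drive_tool(series=[[0,0,-0.05,0],[0,0.025,-0.05,0],[0,0.025,-0.02,0],[0,0.025,0,0],[0,0.025,0,0]])

```text
time_s: 16.0
tcp_pos: [0.5737, 0.1693, 0.2055]
ee_rot: [[-0.985, -0.173, -0.0], [-0.173, 0.985, -0.003], [0.001, -0.003, -1.0]]
wrist_force: [-9.7, -0.8, 27.3]
gripper_width: 0.689
```

Emit:
drive_tool(series=[[0,0,-0.05,0],[0,-0.05,-0.05,0],[0,-0.05,-0.02,0],[0,-0.05,0,0],[0,-0.05,0,0]])

```text
time_s: 16.62
tcp_pos: [0.5753, 0.1642, 0.2056]
ee_rot: [[-0.985, -0.173, 0.002], [-0.173, 0.985, -0.001], [-0.001, -0.001, -1.0]]
wrist_force: [-9.5, 2.6, 26.4]
gripper_width: 0.693
```

Emit:
drive_tool(series=[[0,0.025,-0.08,0],[0,0.025,-0.08,0],[0,0.025,-0.08,0]])

```text
time_s: 17.0
tcp_pos: [0.5747, 0.1668, 0.2094]
ee_rot: [[-0.985, -0.172, -0.001], [-0.172, 0.985, -0.001], [0.001, -0.0, -1.0]]
wrist_force: [0.4, 0.1, 2.9]
gripper_width: 0.689
```

Emit:
drive_tool(series=[[0,0,0.015,0],[0,0,0.015,0],[0,0,0.015,0]])

```text
time_s: 17.38
tcp_pos: [0.5746, 0.1668, 0.2086]
ee_rot: [[-0.985, -0.172, -0.001], [-0.172, 0.985, -0.0], [0.001, -0.0, -1.0]]
wrist_force: [0.3, -0.5, 2.8]
gripper_width: 0.685
```

Emit:
drive_tool(series=[[0,0,0.015,0],[0,0,0.015,0],[0,0,0.015,0]])

```text
time_s: 17.75
tcp_pos: [0.5746, 0.1668, 0.2071]
ee_rot: [[-0.985, -0.172, -0.0], [-0.172, 0.985, -0.0], [0.0, -0.0, -1.0]]
wrist_force: [-0.4, -0.3, 4.0]
gripper_width: 0.686
```

```bash
python3 - <<'E'
from h import *
print([x for x in dir(r) if x[0]!='_'], r.nose_length)
s=telemetry.sense();print(s['tcp_pos'],s['wrist_force'],s['moment'])
import pickle
for f,pts in [('side',(262,274,140,190))]:
    c=pickle.load(open(f+'b.pkl','rb')); g=c['color'].mean(2)
    print(g[150:186:1,268].round()); 
c=pickle.load(open('wb.pkl','rb')); g=c['color'].mean(2); print('col250',g[34:110,250].round().astype(int)); print('row70',g[70,212:290].round().astype(int))
E
```

```text
['PlanningError', 'nose_length'] 0.0697
[0.57460974 0.16679391 0.20713168] [-0.40168376 -0.28127489  3.95656173] [-0.54148848 -0.06142321 -0.00876138]
[ 91.  95.  91.  91.  92.  95.  93. 105. 129. 130.  83.  37.  33.  34.
  40.  36.  41.  35.  35.  38.  32.  41.  75. 114. 125. 112.  86.  75.
  73. 103. 127. 133. 133. 131. 130. 132.]
col250 [160 160 158 149 142 150 163 170 174 175 175 176 177 172 142  90  46  37
  41  41  43  43  43  44  44  44  45  45  45  46  47  46  46  47  46  47
  47  47  47  46  47  46  46  44  44  46  45  44  43  43  43  42  43  40
  38  33  28  40  94 150 171 175 174 173 171 172 172 168 156 131 117 147
 165 168 168 168]
row70 [158 159 160 160 161 163 155 137 145 159 166 168 167 169 170 170 168 152
  97  45  33  38  40  40  42  40  43  43  42  42  43  43  43  44  45  47
  47  48  47  47  47  47  47  46  46  46  44  45  45  45  45  44  45  45
  42  39  35  61 115 160 174 175 175 175 174 174 171 158 141 146 161 167
 168 168 169 168 166 167]
```

The spring already pushes back at tip z = 0.1397, above the nominal 0.138. So 0.1355 may simply be full travel; I'll find where contact begins to check.

Emit:
drive_tool(series=[[0,0,-0.03,0],[0,0,-0.03,0],[0,0,-0.03,0]])

```text
time_s: 18.12
tcp_pos: [0.5746, 0.1669, 0.2104]
ee_rot: [[-0.985, -0.172, -0.0], [-0.172, 0.985, -0.0], [0.0, -0.0, -1.0]]
wrist_force: [0.6, -1.6, 1.7]
gripper_width: 0.692
```

Emit:
drive_tool(series=[[0,0,-0.01,0],[0,0,-0.01,0],[0,0,-0.01,0]])

```text
time_s: 18.5
tcp_pos: [0.5746, 0.167, 0.2116]
ee_rot: [[-0.985, -0.172, -0.0], [-0.172, 0.985, -0.0], [0.0, 0.0, -1.0]]
wrist_force: [0.1, -0.5, 0.9]
gripper_width: 0.689
```

Emit:
drive_tool(series=[[0,0,-0.01,0],[0,0,-0.01,0],[0,0,-0.01,0]])

```text
time_s: 18.88
tcp_pos: [0.5745, 0.1671, 0.2127]
ee_rot: [[-0.985, -0.172, -0.001], [-0.172, 0.985, 0.0], [0.001, 0.0, -1.0]]
wrist_force: [0.4, 0.1, -0.7]
gripper_width: 0.691
```

Emit:
drive_tool(series=[[0,0,-0.01,0],[0,0,-0.01,0],[0,0,-0.01,0]])

```text
time_s: 19.25
tcp_pos: [0.5747, 0.167, 0.2142]
ee_rot: [[-0.985, -0.172, 0.0], [-0.172, 0.985, 0.0], [-0.0, 0.0, -1.0]]
wrist_force: [-0.3, 0.1, 0.6]
gripper_width: 0.692
```

Contact begins at TCP 0.2118 and the hard stop is at 0.2056. That is 6.2 mm of travel with force rising linearly to about 5 N, so the button did go fully in and has now returned. I'll withdraw and make the final checks.

Emit:
drive_tool(series=[[0,0,-0.3,0],[0,0,-0.6,0],[0.4,0,-0.7,0],[0.8,0,-0.8,0],[1,0,-0.8,0],[1,0,-0.8,0],[1,0,-0.8,0]])

```text
time_s: 20.12
tcp_pos: [0.4571, 0.1466, 0.3104]
ee_rot: [[-0.985, -0.172, 0.001], [-0.172, 0.985, 0.0], [-0.001, 0.0, -1.0]]
wrist_force: [0.4, 0.9, 0.1]
gripper_width: 0.69
```

Emit:
drive_tool(series=[[0.4,0,0,0],[0.6,0,0,0],[0.6,0,0,0],[0.6,0,0,0]])

```text
time_s: 20.62
tcp_pos: [0.3867, 0.1345, 0.3103]
ee_rot: [[-0.985, -0.172, 0.001], [-0.172, 0.985, 0.0], [-0.001, -0.0, -1.0]]
wrist_force: [-0.5, 0.9, -0.5]
gripper_width: 0.689
```

```bash
python3 look.py fin .151 | cut -c1-90; python3 - <<'E'
from h import *
s=telemetry.sense();print(s['time_s'],s['tcp_pos'],s['wrist_force'])
now={n:capture(n)['color'] for n in('scene','side')}
def mt(n,name,x0,x1,y0,y1,ref=None):
    a=cv2.imread(ref or f'pics/{n}0.png')[y0:y1,x0:x1]; b=now[n][y0-6:y1+6,x0-6:x1+6]
    rr=cv2.matchTemplate(b,a,cv2.TM_CCOEFF_NORMED); _,v,_,l=cv2.minMaxLoc(rr); print(n,name,'shift',l[0]-6,l[1]-6,'score',round(v,3))
mt('scene','paint',308,333,178,216); mt('scene','pigment',328,354,222,256); mt('side','awl',152,178,215,275); mt('side','milljar',262,355,232,348); mt('scene','knob',246,271,202,226); mt('scene','button',281,301,200,222);mt('side','paint',188,216,158,184)
E
```

```text
scene centroid px [268.7 172.2] rows 165 181 world [0.4774 0.0729] [(-180, 22), (-170, 27)
side centroid px [223.7 193.7] rows 179 206 world [0.4768 0.069 ] [(-180, 23), (-170, 28),
20.725 [0.38660146 0.13438648 0.31005509] [ 0.38431061 -0.71317036 -0.39378429]
scene paint shift 0 0 score 0.875
scene pigment shift 0 0 score 0.999
side awl shift 0 2 score 0.352
side milljar shift 0 0 score 0.922
scene knob shift 0 -1 score 0.907
scene button shift 0 0 score 0.945
side paint shift 0 0 score 0.957
```

```bash
python3 - <<'E'
from h import *
a=cv2.imread('pics/side0.png'); b=capture('side')['color']
for n,i in(('t0',a),('now',b)):
    h=cv2.cvtColor(i,cv2.COLOR_BGR2HSV)[215:280,140:190]; m=cv2.inRange(h,(0,110,30),(16,255,255)); q=cv2.findNonZero(m)
    print(n,None if q is None else (len(q),q[:,0].mean(0)+[140,215], q[:,0].min(0),q[:,0].max(0)))
s=cv2.imread('pics/scene0.png'); t=capture('scene')['color']
f=lambda i:cv2.Canny(cv2.resize(cv2.normalize(cv2.cvtColor(i[200:228,244:273],cv2.COLOR_BGR2GRAY),None,0,255,32),None,fx=4,fy=4,interpolation=2),60,150)
A=f(s);B=f(t)
for i in(s,t):
    m=(i[198:228,244:273].mean(2)<38).astype(np.uint8); mm=cv2.moments(m,True); print('knob dark',mm['m00'],mm['m10']/mm['m00'],mm['m01']/mm['m00'],cv2.boundingRect(m))
E
```

```text
t0 (215, array([166.22790698, 256.48837209]), array([20, 26], dtype=int32), array([32, 56], dtype=int32))
now (252, array([166.36507937, 255.70634921]), array([19, 25], dtype=int32), array([33, 56], dtype=int32))
knob dark 377.0 12.793103448275861 16.371352785145888 (0, 0, 26, 28)
knob dark 321.0 13.4797507788162 16.86292834890966 (3, 7, 22, 20)
```

Everything is in place and the robot touches nothing. I'm handing in.

```bash
python3 -c "
from h import *
print(order.finish_job())"
```

```text
the job is handed in; nothing more can be done
None
```

I ran the stop-button test, rearmed the mill and handed the job in at about 21 s; no verdict was reported.

**What I did**
- **Latch:** I pressed the mushroom head with the closed fingertips to its hard stop (tip at 0.154 m, 16 N). It stayed visibly lower after I lifted off.
- **Release:** I pushed one lobe clockwise without gripping. My first contact was too near the lobe's tip, and moving inward made the finger press on the hub at about 14 N sideways. I corrected this and followed the lobe until the head sprang out.
- **Rearm:** I pressed the small push button to its hard stop and let it come back. I pressed it several times, because I first thought the bezel was blocking it.

**Last checks**
- **Stop head:** it is out and back at its starting position in both camera views.
- **Button:** its travel was 6.2 mm, with about 5 N near the end, and it came back out.
- **Jars and awl:** the paint, pigment and mill jars show no shift. The awl's image match was poor (0.35), but its handle is in the same place to within 1 pixel.
- **Knob:** the match was within 1 pixel under changed shadows. I did not check its pointer angle separately, and no move took the gripper down to it.

**Unresolved:** the button's measured heights came out about 4 mm above the given ones (contact at 142 mm, full stop at 136 mm). The stop head's height agreed with the given value. I relied on the travel and force rather than the absolute height.

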